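Seat the 10 mm pitch comb leaf in a lead screw's thread

TASK

Check the thread of the lead screw held in the green stand: take the blue-handled 10 mm pitch comb leaf out of its rack, set it upright, teeth down, through the notches of the stand onto the screw, and feel along the screw until all its teeth drop fully home between the threads. Press it down lightly there (about 5 to 12 N for half a second; never push on the stand or screw with more than 30 N) to make sure it sits flat, then let go and leave it standing seated in the thread. Leave the yellow leaf and the other things on the desk alone.

Things in the scene. Friction and masses are not known exactly. Their poses are not given: they have to be found in the camera images.
- leaf: Blue-handled 10 mm comb leaf, about 140 g, standing teeth down in a rack slot. Origin: centre of the tooth-tip plane; x along it, y through its thickness, z up; same if turned half round. Steel blade 124 mm long, 6 thick, z 5.5 to 31.5. Five square-ended teeth at x = -20, -10, 0, 10, 20, each 3.6 mm in x, 6 in y, tips at z = 0.
- leaf_handle (a point): Centre of the blue plastic handle of that leaf, 43 mm above its tooth tips. The handle is 44 mm long (x), 14 mm thick (y), 30 mm high (28 to 58 mm above the tips): grip it across y from above.
- spare_leaf: Yellow-handled 7 mm pitch leaf, same outer sizes as the blue one, seven finer teeth; stands in the rack's other slot and must stay there. Origin at the centre of its tooth-tip plane.
- rack: Fixed wooden block 150 (x) x 120 (y) x 34 (z) mm, origin at the centre of its underside, on the table. Two blind slots along x, centred at y = -32 and +32 mm, each 129 mm long, 8.5 mm wide, open at the top, floor at z = 10 mm; the leaves stand on it on their tooth tips, one in each.
- stand: Fixed stand, origin at the centre of the underside of its base (160 x 76 x 10 mm), on the table; x along the screw. Two green end plates, 6 mm thick, at x = -50 and +50 mm, 60 mm wide, up to z = 76. Each has a notch at y = 0, 10 mm wide from z = 48 to 66, flaring to 26 mm at z = 76: they hold the blade's ends. A leaf let go in them leans up to 0.25 rad.
- screw_top (a point): Fixed point of the stand at its x = y = 0, z = 50 mm: the height of the screw's crests. The screw, axis at z = 32 mm, is clamped. Pitch 10 mm; crests 4 mm long, outer radius 18; root radius 13, so groove floors at z = 45 mm; grooves 6 mm long at the crest, 4.6 at the root; thread at least from x = -29 to 37 mm.
- seat (a point): Fixed point of the stand at its x = y = 0, z = 45 mm. The leaf's origin is at this height when fully home, 5 mm higher when the teeth ride on the crests. Where the grooves lie along x differs each time: a seat for the leaf's origin lies within 5 mm of this point, on either side (others 10 mm on). The poses do not tell; feel or look for it.
- stapler: Black stapler, 36 x 130 x 53 mm, lying on the desk; origin at the centre of its underside. Leave alone.
- mug: White mug, 80 mm across, 92 mm high, origin at the centre of its underside. Leave alone.
- calculator: Grey desk calculator, 90 x 150 x 26 mm, origin at the centre of its underside. Leave alone.
Mind the look-alikes: they are no part of the job. What is shaped like the leaf but red is not meant.

How it is judged:
By the outcome, as a careful person would: the job done as asked, in the order asked, and still so for the second after the job is handed in, with the robot touching nothing.
It also fails if it takes over 61 s, if anything falls off the work surface, if the arm or the gripper's body presses on something with over 40 N, if the wrist force passes 120 N, or if a joint passes its speed limit or range.

ROBOT

A 6-joint arm with a two-finger parallel gripper is mounted at the origin on the work surface. World frame = base frame: x ahead of the robot, y to its left, z up, the work surface at z = 0. Lengths are in m, angles in rad, forces in N, time in s.
With the tool pointing down it reaches from about 0.275 to 0.825 m from the base axis. Payload 4.9 kg.
Tool frame: the origin (TCP) lies at the very end of the fingers, on their centre line; the grasp point (between the pads) lies behind it (env.tcp_to_grasp is the z of the grasp point in the tool frame, in m); z points along the fingers, y is the line along which they close (so a half turn about z gives the same grasp; the last joint's range is limited). The gripper opens to 85 mm and grips with 20 to 120 N. Pads are 22 mm wide; open, the fingers measure 114 mm over their backs; the gripper's body (76 mm by 85 mm) begins 54 mm behind the grasp point. The pads swing forward as they close: fully open they stand 13 mm farther back than shut.
Start: joints at [1.199, 0.326, -0.193, 1.052, 0, 1.437], TCP at [0.13, 0.535, 0.211] pointing down, gripper open.
Joint ranges: [-2.65, 2.65], [-0.97, 1.79], [-1.3, 1.35], [-1.93, 2.1], [-1.47, 1.37], [-3.14, 3.14]. Speed limits (rad/s): [2.57, 2.57, 3.14, 3.14, 3.14, 3.14].

INTERFACE

Orientations are given as a 3x3 rotation matrix whose columns are the frame's x, y, z axes.
In Python, from rig import env gives the robot as it stands.
- The arm moves only by the tool drive_effector, called after "Emit:" as a command line: name --argument value ..., lists and objects as JSON in quotes. Schema: {"type":"object","properties":{"deltas":{"type":"array","items":{"type":"object","properties":{"r":{"type":"array","items":{"type":"number"},"minItems":3,"maxItems":3},"pos":{"type":"array","items":{"type":"number"},"minItems":3,"maxItems":3},"aperture":{"type":"number"}},"additionalProperties":false,"required":["aperture"]},"minItems":1,"maxItems":10},"clamp_n":{"type":"number"},"only":{"type":"string"},"quiet":{"type":"boolean"},"lines":{"type":"string"}},"required":["deltas"],"additionalProperties":false}. deltas is a list of rows, 1 to 10 of them, each an object with the fields r (a list: a rotation vector rx, ry, rz in a scale on which 1.0 is 2 pi rad), pos (a list: dx, dy, dz in a scale on which 1.0 is 0.75 m), aperture (the finger opening in m); a field left out counts as zero (the opening has to be given); each row is the pose to reach, as a shift and turn from the pose commanded when the call began, along the tool's axes at that moment; what a row does not reach only later rows make up. A row lasts 1/12 s, in which the tool goes at most 0.0417 m and 0.125 rad, less where a joint would pass 70% of its speed; a pose out of reach is approached as far as the arm can. The fingers move at their own pace and stop on an object; clamp_n is the grip in N (left out, the last holds). Time passes only in rows, so rows that do not move let the fingers close. The tool returns the time, the measured TCP pose, the force, the opening and the grip force at its end. only (a regular expression) keeps the lines of the reply that match it, lines (a string "A,B") keeps lines A to B, and quiet returns only ok. Shift and turn numbers lie between -1 and 1, and a call with a number outside is refused. Input that does not fit is refused with a message, and nothing moves.
- env.read_state(): the state, without advancing time (a new reading comes with each control period).
- env.snapshot(name): name is "side" or "top" or "wrist"; returns (picture, depth): 384x512x3 uint8, blue, green, red; 384x512 float32, m along the optical axis (not along the pixel's ray), 0 where there is no reading.
- env.calibration(name): a dict with "K" (3x3 intrinsics, pixels), "origin" and "attitude" of the camera in the world. Camera axes: x right, y down, z forward; pixel columns grow to the right and rows downward; lengths in m; the calibration is good to about 2 mm. A picture is of the moment at which its call begins: read the wrist's pose just before it. calibration takes no time and is no camera call; for the wrist camera it gives the pose at the moment of the call.
- env.finish_job(): hands the job in; it is judged then, once.
The state is a dict: "time_s": time; "joint_pos": joint angles; "dq": joint speeds; "joint_torque": joint torques, N m; "eef_pos": TCP position; "eef_rot": TCP orientation; "ft_force": force on the tool from outside, world axes, zero at the start; "ft_torque": the same for the moment, N m; "gripper_width": finger opening in m; "grip_force": force on a finger pad.
Only numpy, scipy, OpenCV 4.12 (cv2) and the standard library are available. Lean on these libraries where they do the work, as an engineer would, in place of code of your own. Each camera call takes 0.05 s, during which the arm holds its last target. There are 200 camera calls.

## Working session

There is one attempt and no reset: what is moved stays moved. The work goes in short steps, Python scripts to look and compute and a tool call to move; the robot and the scene stay as the last step left them, time stands still between calls to the robot, and variables do not carry over. Pictures are saved under pics/ and viewed, at most 10 in all, crops included, and the job is handed in when it is done.

```bash
ls; mkdir -p pics; python3 - <<'E'
from rig import env
import cv2,numpy as np
ims=[]
for n in("top","side"):
    p,d=env.snapshot(n); cv2.imwrite(f"pics/{n}.png",p); np.savez(f"{n}.npz",p=p,d=d); c=env.calibration(n); print(n,c)
s=env.read_state(); print(s); print(env.tcp_to_grasp)
E
```

```text
pics
top {'K': array([[481.25376561,   0.        , 246.91203877],
       [  0.        , 481.25376561, 196.50504156],
       [  0.        ,   0.        ,   1.        ]]), 'origin': array([ 0.3199255 , -0.00731373,  1.29825436]), 'attitude': array([[ 0.02472728, -0.98153838,  0.18966015],
       [-0.99967426, -0.02307857,  0.01089703],
       [-0.00631877, -0.18986783, -0.98178933]])}
side {'K': array([[353.71435154,   0.        , 258.32634189],
       [  0.        , 353.71435154, 191.08134935],
       [  0.        ,   0.        ,   1.        ]]), 'origin': array([ 0.29946914, -0.56985237,  0.65154543]), 'attitude': array([[ 8.88643494e-01, -3.13892810e-01,  3.34341210e-01],
       [-4.58597986e-01, -6.09500907e-01,  6.46681167e-01],
       [ 7.92701952e-04, -7.27997217e-01, -6.85579626e-01]])}
{'time_s': 0.1, 'joint_pos': array([ 1.19878743e+00,  3.26874117e-01, -1.93481649e-01,  1.05200949e+00,
        1.29989819e-05,  1.43657494e+00]), 'dq': array([ 0.00035048, -0.00101527,  0.00101036,  0.00073665, -0.00064107,
        0.00044592]), 'joint_torque': array([ 1.89360464e-03, -4.44237220e+01,  2.63038927e+01,  7.93256855e-03,
       -6.57738747e-05,  6.81388428e-06]), 'eef_pos': array([0.1293469 , 0.53400343, 0.21047865]), 'eef_rot': array([[-9.71861443e-01,  2.35552534e-01, -5.82397426e-04],
       [ 2.35553149e-01,  9.71860377e-01, -1.45689099e-03],
       [ 2.22834616e-04, -1.55308173e-03, -9.99998769e-01]]), 'ft_force': array([-0.33008722,  0.04103891, -0.37573286]), 'ft_torque': array([-0.03554046,  0.04719302,  0.03509153]), 'grip_force': 0.0, 'gripper_width': 0.08528679134556835}
-0.0187
```

View pics/top.png

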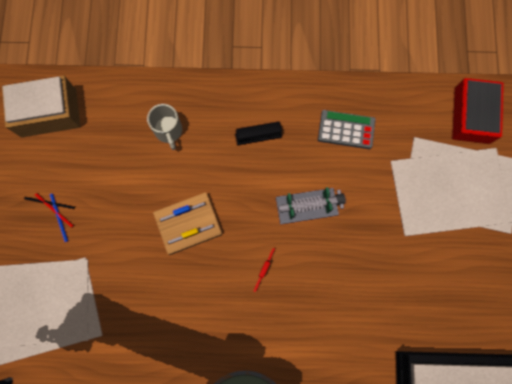

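View pics/side.png

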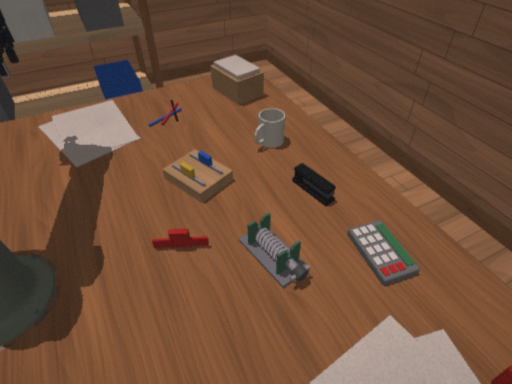

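Top view: blue handle at (182,211) and yellow at (190,232) in the rack, stand at (311,205), red look-alike at (265,270). The side view agrees. Next I get rough positions.

```bash
cat > h.py <<'E'
import numpy as np,cv2
from rig import env
def ray(c,px):
    K,o,R=np.array(c["K"]),np.array(c["origin"]),np.array(c["attitude"])
    px=np.atleast_2d(px).astype(float)
    v=np.c_[(px[:,0]-K[0,2])/K[0,0],(px[:,1]-K[1,2])/K[1,1],np.ones(len(px))]
    return o,v@R.T
def onplane(c,px,z):
    o,v=ray(c,px); return o+v*((z-o[2])/v[:,2])[:,None]
def cloud(c,d,m):
    r,q=np.nonzero(m&(d>0)); o,v=ray(c,np.c_[q,r]); return o+v*d[r,q][:,None]
def hsv(p): return cv2.cvtColor(p,cv2.COLOR_BGR2HSV)
BLUE=((105,150,60),(125,255,255)); GREEN=((65,60,20),(95,255,255)); YEL=((22,150,80),(35,255,255))
def mask(p,c): return cv2.inRange(hsv(p),*c)>0
E
python3 - <<'E'
from h import *
for n in("top","side"):
    z=np.load(n+".npz");p,d=z["p"],z["d"];c=env.calibration(n)
    for nm,col in(("blue",BLUE),("green",GREEN),("yel",YEL)):
        k,l,s,ce=cv2.connectedComponentsWithStats(mask(p,col).astype(np.uint8))
        for i in range(1,k):
            if s[i,4]>12:
                P=cloud(c,d,l==i); print(n,nm,ce[i].round(1),s[i,4],np.median(P,0).round(4),P.min(0).round(3),P.max(0).round(3))
E
```

```text
top blue [ 53.5 202.1] 37 [0.5413 0.536  0.0088] [ 0.522  0.526 -0.   ] [0.561 0.543 0.013]
top blue [181.3 210.1] 77 [0.5179 0.1759 0.0674] [0.507 0.157 0.054] [0.529 0.194 0.074]
top blue [ 62.3 229. ] 51 [0.4682 0.5041 0.0084] [0.438 0.491 0.002] [0.498 0.518 0.012]
top green [348.7 117.9] 239 [ 0.7946 -0.2705  0.0258] [ 0.781 -0.328  0.019] [ 0.81  -0.21   0.033]
top green [327.4 200.3] 89 [ 0.5508 -0.204   0.0668] [ 0.527 -0.222  0.01 ] [ 0.581 -0.197  0.081]
top green [290.2 206. ] 70 [ 0.5324 -0.1068  0.0715] [ 0.509 -0.119  0.008] [ 0.57  -0.099  0.08 ]
top yel [189.2 232.9] 78 [0.4589 0.1526 0.0671] [0.448 0.133 0.052] [0.47  0.171 0.073]
side blue [117.1  78.8] 1162 [ 0.4365  1.1792 -0.1284] [ 0.353  1.098 -0.174] [ 0.523  1.387 -0.121]
side blue [156. 121.] 21 [0.4653 0.5006 0.0078] [0.439 0.489 0.005] [0.493 0.514 0.01 ]
side blue [204.5 157.9] 110 [0.5183 0.1716 0.062 ] [0.508 0.154 0.044] [0.53  0.195 0.069]
side green [257.1 227.7] 243 [ 0.526  -0.1114  0.0546] [ 0.51  -0.116  0.014] [ 0.566 -0.102  0.077]
side green [394.8 244.6] 353 [ 0.796  -0.2729  0.0248] [ 0.781 -0.329  0.019] [ 0.813 -0.206  0.028]
side green [286.8 257.2] 302 [ 0.5473 -0.2092  0.0529] [ 0.528 -0.213  0.011] [ 0.585 -0.178  0.078]
```

```bash
cat >> h.py <<'E'
from scipy.spatial.transform import Rotation as Ro
def rel(pos,yang,s=None):
    s=s or env.read_state(); R=np.array(s["eef_rot"]); p=np.array(s["eef_pos"])
    best=None
    for a in(yang,yang+np.pi):
        y=np.array([np.cos(a),np.sin(a),0]);z=np.array([0,0,-1.]);T=np.c_[np.cross(y,z),y,z]
        rv=Ro.from_matrix(R.T@T).as_rotvec()
        if best is None or np.linalg.norm(rv)<np.linalg.norm(best): best=rv
    print("rot",best.round(4),"d",(R.T@(np.array(pos)-p)).round(4))
E
python3 - <<'E'
from h import *
c=env.calibration("wrist"); s=env.read_state(); R=s["eef_rot"]
print(c["K"],R.T@(c["origin"]-s["eef_pos"]),R.T@c["attitude"])
rel([.518,.174,.22],.376)
rel([.544,-.159,.25],.18)
E
```

```text
[[323.42466441   0.         257.99676878]
 [  0.         323.42466441 190.32745495]
 [  0.           0.           1.        ]] [ 0.07719677  0.00037872 -0.16332207] [[-2.92558774e-04 -9.54665301e-01 -2.97681168e-01]
 [ 9.99998492e-01 -7.88915085e-04  1.54726457e-03]
 [-1.71196496e-03 -2.97680267e-01  9.54664092e-01]]
rot [-1.50e-03  5.00e-04  9.57e-01] d [-0.4625 -0.2583 -0.0092]
rot [-1.500e-03  7.000e-04  1.153e+00] d [-0.5662 -0.5759 -0.0388]
```

The rows are not in the units I measure in: shifts go in shares of 0.75 m and turns go in shares of 2 pi rad. I convert before sending: -0.4625 m is -0.6167, 0.06 m is 0.08, 0.957 rad is 0.1523.

Emit:
drive_effector --deltas '[{"r": [0, 0, 0.1523], "pos": [-0.6167, -0.3444, 0.08], "aperture": 0.085}, {"r": [0, 0, 0.1523], "pos": [-0.6167, -0.3444, 0.08], "aperture": 0.085}, {"r": [0, 0, 0.1523], "pos": [-0.6167, -0.3444, 0.08], "aperture": 0.085}, {"r": [0, 0, 0.1523], "pos": [-0.6167, -0.3444, 0.08], "aperture": 0.085}, {"r": [0, 0, 0.1523], "pos": [-0.6167, -0.3444, 0.08], "aperture": 0.085}, {"r": [0, 0, 0.1523], "pos": [-0.6167, -0.3444, 0.08], "aperture": 0.085}, {"r": [0, 0, 0.1523], "pos": [-0.6167, -0.3444, 0.08], "aperture": 0.085}, {"r": [0, 0, 0.1523], "pos": [-0.6167, -0.3444, 0.08], "aperture": 0.085}, {"r": [0, 0, 0.1523], "pos": [-0.6167, -0.3444, 0.08], "aperture": 0.085}, {"r": [0, 0, 0.1523], "pos": [-0.6167, -0.3444, 0.08], "aperture": 0.085}]'

```text
time_s: 0.93
eef_pos: [0.4342, 0.2514, 0.1639]
eef_rot: [[-0.367, 0.93, -0.0], [0.93, 0.367, 0.0], [0.0, -0.0, -1.0]]
ft_force: [0.1, 1.6, -0.2]
gripper_width: 0.085
grip_force: 0.0
```

```bash
python3 - <<'E'
from h import *
rel([.518,.174,.15],.376)
E
```

```text
rot [-0.0003 -0.0001 -0.0003] d [-0.1028  0.0495  0.0139]
```

To row units: -0.103 m is -0.1373, 0.0495 m is 0.066.

Emit:
drive_effector --deltas '[{"pos": [-0.1373, 0.066, 0.0187], "aperture": 0.085}, {"pos": [-0.1373, 0.066, 0.0187], "aperture": 0.085}, {"pos": [-0.1373, 0.066, 0.0187], "aperture": 0.085}, {"pos": [-0.1373, 0.066, 0.0187], "aperture": 0.085}, {"pos": [-0.1373, 0.066, 0.0187], "aperture": 0.085}, {"pos": [-0.1373, 0.066, 0.0187], "aperture": 0.085}]'

```text
time_s: 1.43
eef_pos: [0.5163, 0.1756, 0.1498]
eef_rot: [[-0.367, 0.93, -0.002], [0.93, 0.367, 0.0], [0.001, -0.002, -1.0]]
ft_force: [-0.8, -0.7, -1.0]
gripper_width: 0.0848
grip_force: 0.0
```

```bash
python3 - <<'E'
from h import *
c=env.calibration("wrist");p,d=env.snapshot("wrist");cv2.imwrite("pics/w1.png",p);np.savez("w1.npz",p=p,d=d,**c)
s=env.read_state();print(s["eef_pos"])
for nm,col in(("blue",BLUE),("yel",YEL)):
    m=mask(p,col);k,l,st,ce=cv2.connectedComponentsWithStats(m.astype(np.uint8));i=1+np.argmax(st[1:,4])
    P=cloud(c,d,l==i); T=P[P[:,2]>.060]; print(nm,ce[i],len(P),len(T),np.median(T[:,2]))
    zt=np.median(T[:,2])
    mm=np.zeros_like(l,np.uint8); r,q=np.nonzero((l==i)&(d>0)); mm[r[P[:,2]>.060],q[P[:,2]>.060]]=1
    cn=max(cv2.findContours(mm,cv2.RETR_EXTERNAL,cv2.CHAIN_APPROX_NONE)[0],key=cv2.contourArea)[:,0]
    W=onplane(c,cn,.068)[:,:2]; re=cv2.minAreaRect((W*1000).astype(np.float32)); print(re, cv2.boxPoints(re))
E
```

```text
[0.51606914 0.17606796 0.150018  ]
blue [263.41685393 183.7988764 ] 886 841 0.06832800265060807
((517.8595581054688, 180.9785614013672), (12.39367961883545, 43.75471115112305), 22.188323974609375) [[503.8596  198.89558]
 [520.3836  158.38103]
 [531.8595  163.06154]
 [515.3355  203.5761 ]]
yel [185.59590164 184.98032787] 1215 963 0.068055262434249
((459.97564697265625, 156.4050750732422), (14.658183097839355, 43.90520477294922), 22.61911392211914) [[444.76724 173.85034]
 [461.65335 133.32224]
 [475.18405 138.95981]
 [458.29794 179.48792]]
```

View pics/w1.png

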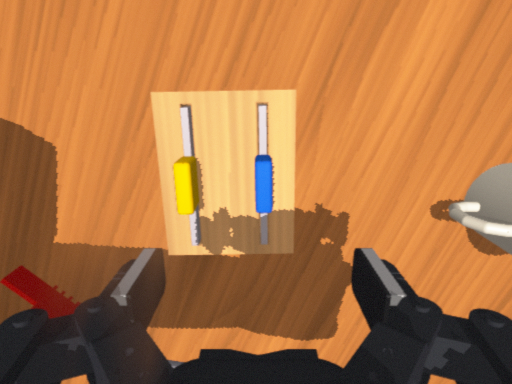

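Wrist view: blue handle at (263,184) upright between the fingers (pads at about (140,275) and (390,275)), yellow at (186,185), red leaf at lower left. The arm had barely settled, so I measure again.

Emit:
drive_effector --deltas '[{"aperture": 0.085}, {"aperture": 0.085}, {"aperture": 0.085}]'

```text
time_s: 1.73
eef_pos: [0.5166, 0.1765, 0.1506]
eef_rot: [[-0.369, 0.93, 0.0], [0.93, 0.369, 0.0], [-0.0, 0.0, -1.0]]
ft_force: [0.2, -0.6, -0.0]
gripper_width: 0.0855
grip_force: 0.0
```

```bash
cat >> h.py <<'E'
def handle(n,col,zt=.068,zmin=.066):
    c=env.calibration(n);p,d=env.snapshot(n)
    m=mask(p,col)&(d>0);r,q=np.nonzero(m);P=cloud(c,d,m)
    g=P[:,2]>zmin; mm=np.zeros(d.shape,np.uint8);mm[r[g],q[g]]=1
    cn=max(cv2.findContours(mm,cv2.RETR_EXTERNAL,cv2.CHAIN_APPROX_NONE)[0],key=cv2.contourArea)[:,0]
    re=cv2.minAreaRect((onplane(c,cn,zt)[:,:2]*1000).astype(np.float32)); print(n,re,np.median(P[g],0).round(4)); return re
E
python3 - <<'E'
from h import *
s=env.read_state();print(s["eef_pos"])
handle("wrist",BLUE);handle("wrist",YEL);handle("top",BLUE,.068,.060)
E
```

```text
[0.51658395 0.17645622 0.15056908]
wrist ((518.3264770507812, 180.76893615722656), (12.168986320495605, 42.224639892578125), 21.597726821899414) [0.5181 0.1811 0.0683]
wrist ((459.45758056640625, 155.8914031982422), (13.526510238647461, 43.23552322387695), 23.052112579345703) [0.4593 0.1562 0.0682]
top ((522.0072631835938, 166.4432830810547), (10.879166603088379, 17.872652053833008), 20.147666931152344) [0.5215 0.1635 0.0692]
```

```bash
python3 - <<'E'
from h import *
rel([.5183,.1809,.07],.385);rel([.5183,.1809,.0395],.385)
E
```

```text
rot [ 0.0003  0.     -0.0081] d [0.004  0.003  0.0805]
rot [ 0.0003  0.     -0.0081] d [0.004 0.003 0.111]
```

Emit:
drive_effector --deltas '[{"aperture": 0.05}, {"aperture": 0.05}, {"aperture": 0.05}, {"aperture": 0.05}]'

```text
time_s: 2.22
eef_pos: [0.5171, 0.1755, 0.1503]
eef_rot: [[-0.367, 0.93, -0.0], [0.93, 0.367, -0.0], [-0.0, -0.0, -1.0]]
ft_force: [-0.0, -0.3, 0.4]
gripper_width: 0.0502
grip_force: 0.0
```

To row units: 0.111 m is 0.148, 0.108 m is 0.144, -0.008 rad is -0.0013.

Emit:
drive_effector --deltas '[{"r": [0, 0, -0.0013], "pos": [0.006, 0.004, 0.04], "aperture": 0.05}, {"r": [0, 0, -0.0013], "pos": [0.006, 0.004, 0.08], "aperture": 0.05}, {"r": [0, 0, -0.0013], "pos": [0.006, 0.004, 0.1133], "aperture": 0.05}, {"r": [0, 0, -0.0013], "pos": [0.006, 0.004, 0.1333], "aperture": 0.05}, {"r": [0, 0, -0.0013], "pos": [0.006, 0.004, 0.144], "aperture": 0.05}, {"r": [0, 0, -0.0013], "pos": [0.006, 0.004, 0.148], "aperture": 0.05}, {"r": [0, 0, -0.0013], "pos": [0.006, 0.004, 0.148], "aperture": 0.05}, {"r": [0, 0, -0.0013], "pos": [0.006, 0.004, 0.148], "aperture": 0.05}]'

```text
time_s: 2.88
eef_pos: [0.5192, 0.181, 0.0402]
eef_rot: [[-0.375, 0.927, 0.002], [0.927, 0.375, 0.0], [-0.0, 0.002, -1.0]]
ft_force: [0.3, 0.8, -0.4]
gripper_width: 0.0503
grip_force: 0.0
```

Emit:
drive_effector --deltas '[{"aperture": 0.005}, {"aperture": 0.005}, {"aperture": 0.005}, {"aperture": 0.005}, {"aperture": 0.005}, {"aperture": 0.005}, {"aperture": 0.005}, {"aperture": 0.005}]' --clamp_n 40

```text
time_s: 3.55
eef_pos: [0.5191, 0.1811, 0.0403]
eef_rot: [[-0.375, 0.927, 0.002], [0.927, 0.375, 0.0], [-0.0, 0.002, -1.0]]
ft_force: [-0.6, -0.5, 7.0]
gripper_width: 0.0124
grip_force: 41.7
```

To row units: -0.14 m is -0.1867, -0.11 m is -0.1467.

Emit:
drive_effector --deltas '[{"pos": [0, 0, -0.0133], "aperture": 0.005}, {"pos": [0, 0, -0.0333], "aperture": 0.005}, {"pos": [0, 0, -0.06], "aperture": 0.005}, {"pos": [0, 0, -0.1], "aperture": 0.005}, {"pos": [0, 0, -0.1467], "aperture": 0.005}, {"pos": [0, 0, -0.1867], "aperture": 0.005}, {"pos": [0, 0, -0.1867], "aperture": 0.005}, {"pos": [0, 0, -0.1867], "aperture": 0.005}]'

```text
time_s: 4.22
eef_pos: [0.5195, 0.1811, 0.1814]
eef_rot: [[-0.375, 0.927, 0.004], [0.927, 0.375, 0.001], [-0.001, 0.004, -1.0]]
ft_force: [-0.1, 0.6, -1.5]
gripper_width: 0.0131
grip_force: 40.8
```

```bash
python3 - <<'E'
from h import *
rel([.544,-.159,.18],.18)
E
```

```text
rot [0.0041 0.0003 0.204 ] d [-0.3245 -0.1047  0.0013]
```

```bash
python3 - <<'E'
from h import *
rel([.465,-.165,.18],.18)
E
```

```text
rot [0.0041 0.0003 0.204 ] d [-0.3005 -0.1802  0.0009]
```

To row units: -0.3 m is -0.4, -0.18 m is -0.24, 0.204 rad is 0.0325.

Emit:
drive_effector --deltas '[{"r": [0, 0, 0.0325], "pos": [-0.4, -0.24, 0], "aperture": 0.005}, {"r": [0, 0, 0.0325], "pos": [-0.4, -0.24, 0], "aperture": 0.005}, {"r": [0, 0, 0.0325], "pos": [-0.4, -0.24, 0], "aperture": 0.005}, {"r": [0, 0, 0.0325], "pos": [-0.4, -0.24, 0], "aperture": 0.005}, {"r": [0, 0, 0.0325], "pos": [-0.4, -0.24, 0], "aperture": 0.005}, {"r": [0, 0, 0.0325], "pos": [-0.4, -0.24, 0], "aperture": 0.005}, {"r": [0, 0, 0.0325], "pos": [-0.4, -0.24, 0], "aperture": 0.005}, {"r": [0, 0, 0.0325], "pos": [-0.4, -0.24, 0], "aperture": 0.005}, {"r": [0, 0, 0.0325], "pos": [-0.4, -0.24, 0], "aperture": 0.005}, {"r": [0, 0, 0.0325], "pos": [-0.4, -0.24, 0], "aperture": 0.005}]'

```text
time_s: 5.05
eef_pos: [0.4621, -0.168, 0.1777]
eef_rot: [[-0.173, 0.985, -0.003], [0.985, 0.173, 0.0], [0.001, -0.003, -1.0]]
ft_force: [0.6, 0.4, -1.3]
gripper_width: 0.0125
grip_force: 40.8
```

Emit:
drive_effector --deltas '[{"aperture": 0.005}, {"aperture": 0.005}, {"aperture": 0.005}, {"aperture": 0.005}]'

```text
time_s: 5.38
eef_pos: [0.4637, -0.1633, 0.1789]
eef_rot: [[-0.181, 0.983, -0.001], [0.983, 0.181, 0.001], [0.001, -0.001, -1.0]]
ft_force: [-0.5, -0.5, -1.5]
gripper_width: 0.0125
grip_force: 40.8
```

```bash
python3 - <<'E'
from h import *
s=env.read_state();print(s["eef_pos"],s["eef_rot"])
c=env.calibration("wrist");p,d=env.snapshot("wrist");np.savez("w2.npz",p=p,d=d,**c)
cv2.imwrite("pics/w2.png",p)
E
```

```text
[ 0.4637023  -0.163346    0.17892918] [[-1.81126854e-01  9.83459442e-01 -7.67221372e-04]
 [ 9.83459474e-01  1.81127325e-01  5.96562583e-04]
 [ 7.25659860e-04 -6.46477623e-04 -9.99999528e-01]]
```

View pics/w2.png

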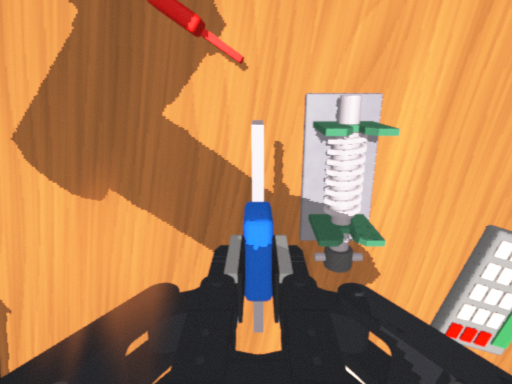

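Wrist view: the stand is clear, with plates at y≈128 and y≈228 and the screw column at x≈345. The leaf is held square at (258,250). Next come the stand pose and the crest profile.

```bash
python3 - <<'E'
from h import *
z=np.load("w2.npz");p,d=z["p"],z["d"];c={k:z[k] for k in("K","origin","attitude")}
g=cv2.inRange(hsv(p),(60,60,20),(95,255,255))>0; g[:,:300]=0;g[:,400:]=0
P=cloud(c,d,g); print(len(P),np.percentile(P[:,2],[1,10,50,90,99]).round(4))
T=P[P[:,2]>.0735]; print(len(T))
cr,lab,cen=cv2.kmeans(T[:,:2].astype(np.float32),4,None,(3,100,1e-6),10,cv2.KMEANS_PP_CENTERS)
for i in range(4): print(cen[i],(lab==i).sum(),np.median(T[lab[:,0]==i],0))
cv2.imwrite("pics/w2c.png",cv2.resize(p[85:275,300:405],None,fx=3,fy=3,interpolation=cv2.INTER_NEAREST))
E
```

```text
2434 [0.0143 0.0283 0.0602 0.0766 0.0776]
636
[ 0.5173297  -0.10824599] 188 [ 0.5173396  -0.10806517  0.07639686]
[ 0.5754046  -0.19840875] 145 [ 0.57549856 -0.19830919  0.07626968]
[ 0.55713886 -0.10054448] 172 [ 0.55711256 -0.10043843  0.0763112 ]
[ 0.5354768  -0.20600441] 131 [ 0.53542791 -0.20594349  0.076255  ]
```

View pics/w2c.png

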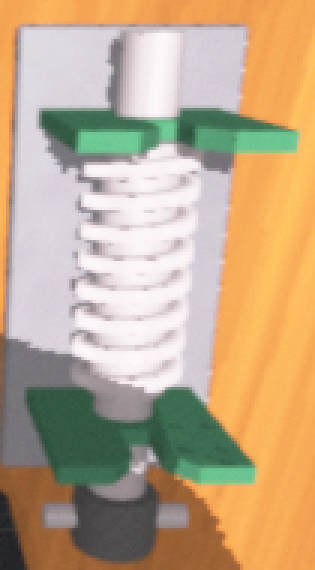

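```bash
python3 - <<'E'
from h import *
z=np.load("w2.npz");p,d=z["p"],z["d"];c={k:z[k] for k in("K","origin","attitude")}
C=np.array([.54634,-.1533]);a=.186; ux=np.array([-np.sin(a),np.cos(a)]);uy=np.array([-np.cos(a),-np.sin(a)])
m=np.zeros(d.shape,bool);m[85:275,300:405]=True
P=cloud(c,d,m);q=P[:,:2]-C;X=q@ux*1000;Y=q@uy*1000;Z=P[:,2]*1000
s=(abs(Y)<3)&(abs(X)<46)
for x in np.arange(-42,45,1.):
    k=s&(abs(X-x)<.7); print(int(x),k.sum(),Z[k].max().round(1) if k.any() else None,Z[k].min().round(1) if k.any() else None,end=' | ')
print()
# leaf in tool frame
st=env.read_state();R=st["eef_rot"];t=st["eef_pos"]
v=hsv(p); col=v[:,258]; 
P2=None
for r in list(range(116,130))+list(range(322,340)): print(r,p[r,258],round(float(d[r,258]),3),end=';')
mb=mask(p,BLUE)&(d>0); P=(cloud(c,d,mb)-t)@R*1000; print(np.percentile(P,[2,50,98],axis=0).round(1))
m=np.zeros(d.shape,bool);m[115:200,240:275]=True;m[325:336,250:266]=True
P=(cloud(c,d,m)-t)@R*1000; P=P[(P[:,2]<40)]; print(np.percentile(P,[0,2,50,98,100],axis=0).round(1))
E
```

```text
-42 7 43.5 40.7 | -41 6 43.2 40.7 | -40 1 43.2 43.2 | -39 5 45.9 44.7 | -38 12 47.0 44.2 | -37 10 46.0 43.7 | -36 3 45.6 45.0 | -35 0 None None | -34 3 50.9 48.6 | -33 8 51.7 50.4 | -32 11 52.0 49.7 | -31 12 50.9 47.0 | -30 19 51.4 44.8 | -29 8 46.8 44.5 | -28 10 47.4 44.5 | -27 8 47.4 44.5 | -26 2 46.4 45.8 | -25 2 49.8 49.7 | -24 7 50.8 49.3 | -23 8 50.9 49.3 | -22 6 51.8 49.4 | -21 10 51.8 43.5 | -20 19 50.9 43.5 | -19 12 48.8 44.0 | -18 9 46.5 44.4 | -17 7 46.4 44.5 | -16 3 46.1 45.9 | -15 3 49.8 49.4 | -14 9 51.1 49.0 | -13 6 51.5 49.0 | -12 7 51.3 49.6 | -11 9 51.1 48.6 | -10 18 50.9 44.3 | -9 11 49.2 44.6 | -8 10 46.5 44.4 | -7 9 46.3 44.9 | -6 3 46.3 46.1 | -5 3 49.9 46.1 | -4 9 52.2 48.5 | -3 10 51.1 49.0 | -2 10 51.3 49.2 | -1 13 51.0 46.3 | 0 20 50.8 44.4 | 1 9 47.0 44.8 | 2 9 46.4 45.0 | 3 9 46.5 44.4 | 4 9 46.7 44.6 | 5 1 46.7 46.7 | 6 6 50.6 49.2 | 7 12 51.8 49.9 | 8 12 51.3 48.8 | 9 11 51.4 49.1 | 10 16 51.4 44.1 | 11 11 47.5 43.6 | 12 8 47.2 43.6 | 13 9 47.2 44.4 | 14 7 47.0 44.5 | 15 1 49.2 49.2 | 16 6 51.7 49.2 | 17 7 51.7 49.2 | 18 9 50.9 49.6 | 19 10 51.5 49.4 | 2
[... 667 characters left out ...]
] 0.159;126 [250 248 252] 0.159;127 [250 248 252] 0.16;128 [249 248 252] 0.16;129 [249 247 252] 0.16;322 [148 146 155] 0.194;323 [150 144 156] 0.195;324 [147 142 154] 0.0;325 [150 143 156] 0.195;326 [147 143 155] 0.195;327 [145 141 154] 0.195;328 [146 140 152] 0.195;329 [146 143 153] 0.195;330 [145 140 153] 0.196;331 [142 145 164] 0.195;332 [121 147 196] 0.196;333 [ 85 152 234] 0.415;334 [ 81 154 238] 0.417;335 [ 78 154 238] 0.415;336 [ 85 158 241] 0.416;337 [ 82 158 240] 0.418;338 [ 80 157 240] 0.417;339 [ 83 157 241] 0.418;[[-19.8  -7.3 -29.4]
 [  3.4  -0.9 -27.6]
 [ 21.    5.2  -5.9]]
[[-64.1  -4.6  -3.5]
 [-62.1  -4.4  -2.9]
 [ 42.3  -1.4  -1.5]
 [ 60.9   1.2  15.7]
 [ 61.    1.5  23.7]]
```

```bash
cat >> h.py <<'E'
C=np.array([.54634,-.1533]);A=.186;ux=np.array([-np.sin(A),np.cos(A)]);uy=np.array([np.cos(A),np.sin(A)])
LO=np.array([-.0011,-.0012])
def go(xs,ztip,ys=0):
    xy=C+ux*(xs-LO[0])+uy*(ys-LO[1]); rel([*xy,ztip+.0295],A)
def where():
    s=env.read_state();q=np.array(s["eef_pos"]);e=q[:2]-C
    print("leaf x",(e@ux+LO[0])*1e3,"y",(e@uy+LO[1])*1e3,"ztip",(q[2]-.0295)*1e3,"F",(np.array(s["ft_force"])).round(2),s["time_s"])
E
python3 - <<'E'
from h import *
go(.003,.149);go(.003,.085)
E
```

```text
rot [-0.0003 -0.0004 -0.004 ] d [-0.0008  0.0842  0.0006]
rot [-0.0003 -0.0004 -0.004 ] d [-0.0008  0.0842  0.0646]
```

To row units: 0.084 m is 0.112, 0.08 m is 0.1067, -0.004 rad is -0.0006.

Emit:
drive_effector --deltas '[{"r": [0, 0, -0.0006], "pos": [-0.0013, 0.04, 0], "aperture": 0.005}, {"r": [0, 0, -0.0006], "pos": [-0.0013, 0.08, 0], "aperture": 0.005}, {"r": [0, 0, -0.0006], "pos": [-0.0013, 0.1067, 0.0133], "aperture": 0.005}, {"r": [0, 0, -0.0006], "pos": [-0.0013, 0.112, 0.04], "aperture": 0.005}, {"r": [0, 0, -0.0006], "pos": [-0.0013, 0.112, 0.0667], "aperture": 0.005}, {"r": [0, 0, -0.0006], "pos": [-0.0013, 0.112, 0.0827], "aperture": 0.005}, {"r": [0, 0, -0.0006], "pos": [-0.0013, 0.112, 0.0853], "aperture": 0.005}, {"r": [0, 0, -0.0006], "pos": [-0.0013, 0.112, 0.0853], "aperture": 0.005}, {"r": [0, 0, -0.0006], "pos": [-0.0013, 0.112, 0.0853], "aperture": 0.005}, {"r": [0, 0, -0.0006], "pos": [-0.0013, 0.112, 0.0853], "aperture": 0.005}]'

```text
time_s: 6.27
eef_pos: [0.5475, -0.1508, 0.1165]
eef_rot: [[-0.183, 0.983, 0.002], [0.983, 0.183, -0.001], [-0.001, 0.002, -1.0]]
ft_force: [0.3, -0.3, -1.2]
gripper_width: 0.0123
grip_force: 40.8
```

```bash
python3 - <<'E'
from h import *
where();go(.003,.06)
c=env.calibration("wrist");p,d=env.snapshot("wrist");np.savez("w3.npz",p=p,d=d,**c)
cv2.imwrite("pics/w3.png",p)
E
```

```text
leaf x 1.1479122619807858 y 0.3928373747224671 ztip 87.04163869720635 F [ 0.28 -0.28 -1.21] 6.2667
rot [ 0.0018  0.0011 -0.0017] d [ 0.0019 -0.0004  0.027 ]
```

View pics/w3.png

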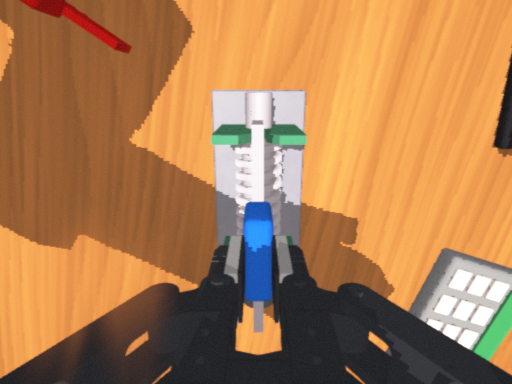

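The leaf lies over the screw and is centred in the plate notch at (258,132). I lower it into the notches.

To row units: 0.028 m is 0.0373, 0.024 m is 0.032.

Emit:
drive_effector --deltas '[{"pos": [0, 0, 0.0133], "aperture": 0.005}, {"pos": [0, 0, 0.024], "aperture": 0.005}, {"pos": [0, 0, 0.032], "aperture": 0.005}, {"pos": [0, 0, 0.0373], "aperture": 0.005}, {"pos": [0, 0, 0.0373], "aperture": 0.005}, {"pos": [0, 0, 0.0373], "aperture": 0.005}, {"pos": [0, 0, 0.0373], "aperture": 0.005}]'

```text
time_s: 6.9
eef_pos: [0.5465, -0.1507, 0.0873]
eef_rot: [[-0.183, 0.983, -0.0], [0.983, 0.183, -0.0], [-0.0, -0.0, -1.0]]
ft_force: [-0.2, -0.3, -1.8]
gripper_width: 0.0126
grip_force: 40.8
```

```bash
python3 -c "from h import *;where()"
```

```text
leaf x 1.3800609368457932 y -0.5201674561410413 ztip 57.777779096708876 F [-0.19 -0.28 -1.82] 6.9
```

Emit:
drive_effector --deltas '[{"aperture": 0.005}, {"aperture": 0.005}]'

```text
time_s: 7.07
eef_pos: [0.5467, -0.1508, 0.0876]
eef_rot: [[-0.183, 0.983, 0.0], [0.983, 0.183, -0.0], [-0.0, 0.0, -1.0]]
ft_force: [0.0, 0.4, -1.2]
gripper_width: 0.0123
grip_force: 40.8
```

```bash
python3 -c "from h import *;where()"
```

```text
leaf x 1.2900920836043246 y -0.3419255785523978 ztip 58.05215380192849 F [ 0.01  0.41 -1.19] 7.0667
```

To row units: 0.008 m is 0.0107, 0.007 m is 0.0093.

Emit:
drive_effector --deltas '[{"pos": [0.0023, 0, 0.0027], "aperture": 0.005}, {"pos": [0.0023, 0, 0.0053], "aperture": 0.005}, {"pos": [0.0023, 0, 0.008], "aperture": 0.005}, {"pos": [0.0023, 0, 0.0093], "aperture": 0.005}, {"pos": [0.0023, 0, 0.0107], "aperture": 0.005}, {"pos": [0.0023, 0, 0.0107], "aperture": 0.005}, {"pos": [0.0023, 0, 0.0107], "aperture": 0.005}]'

```text
time_s: 7.65
eef_pos: [0.5462, -0.149, 0.0792]
eef_rot: [[-0.183, 0.983, -0.0], [0.983, 0.183, 0.0], [0.0, -0.0, -1.0]]
ft_force: [0.9, 0.1, -1.1]
gripper_width: 0.0126
grip_force: 40.8
```

```bash
python3 -c "from h import *;where()"
```

```text
leaf x 3.1645412589663082 y -0.5065122462954517 ztip 49.687174070060195 F [ 0.89  0.13 -1.09] 7.65
```

Emit:
drive_effector --deltas '[{"pos": [0, 0, 0.0007], "aperture": 0.005}, {"pos": [0, 0, 0.0013], "aperture": 0.005}, {"pos": [0, 0, 0.002], "aperture": 0.005}, {"pos": [0, 0, 0.0027], "aperture": 0.005}, {"pos": [0, 0, 0.0027], "aperture": 0.005}]'

```text
time_s: 8.07
eef_pos: [0.5463, -0.149, 0.0772]
eef_rot: [[-0.183, 0.983, -0.0], [0.983, 0.183, 0.0], [0.0, -0.0, -1.0]]
ft_force: [0.1, 0.1, -1.9]
gripper_width: 0.0125
grip_force: 40.8
```

```bash
python3 -c "from h import *;where()"
```

```text
leaf x 3.1384262383918995 y -0.49054556630850543 ztip 47.69283186534021 F [ 0.05  0.14 -1.86] 8.0667
```

Entering the groove without contact. I continue.

To row units: 0.0015 m is 0.002, 0.001 m is 0.0013.

Emit:
drive_effector --deltas '[{"pos": [0, 0, 0.0007], "aperture": 0.005}, {"pos": [0, 0, 0.0013], "aperture": 0.005}, {"pos": [0, 0, 0.002], "aperture": 0.005}, {"pos": [0, 0, 0.002], "aperture": 0.005}, {"pos": [0, 0, 0.002], "aperture": 0.005}]'

```text
time_s: 8.48
eef_pos: [0.5463, -0.149, 0.0758]
eef_rot: [[-0.183, 0.983, -0.0], [0.983, 0.183, -0.0], [0.0, -0.0, -1.0]]
ft_force: [0.3, 0.6, -1.4]
gripper_width: 0.0123
grip_force: 40.8
```

```bash
python3 -c "from h import *;where()"
```

```text
leaf x 3.154512623821633 y -0.46586747426850283 ztip 46.264031161104434 F [ 0.3   0.57 -1.43] 8.4833
```

Emit:
drive_effector --deltas '[{"pos": [0, 0, 0.0004], "aperture": 0.005}, {"pos": [0, 0, 0.0008], "aperture": 0.005}, {"pos": [0, 0, 0.0008], "aperture": 0.005}, {"pos": [0, 0, 0.0008], "aperture": 0.005}]'

```text
time_s: 8.82
eef_pos: [0.5464, -0.149, 0.0753]
eef_rot: [[-0.183, 0.983, 0.0], [0.983, 0.183, -0.0], [-0.0, 0.0, -1.0]]
ft_force: [-0.0, 1.0, -0.7]
gripper_width: 0.0126
grip_force: 40.9
```

```bash
python3 -c "from h import *;where()"
```

```text
leaf x 3.088626564985376 y -0.38091499278010876 ztip 45.8371238091328 F [-0.02  0.96 -0.69] 8.8167
```

To row units: 0.0004 m is 0.0005, 0.0002 m is 0.0003.

Emit:
drive_effector --deltas '[{"pos": [0, 0, 0.0003], "aperture": 0.005}, {"pos": [0, 0, 0.0005], "aperture": 0.005}, {"pos": [0, 0, 0.0005], "aperture": 0.005}, {"pos": [0, 0, 0.0005], "aperture": 0.005}]'

```text
time_s: 9.15
eef_pos: [0.5466, -0.1491, 0.0753]
eef_rot: [[-0.183, 0.983, 0.001], [0.983, 0.183, -0.0], [-0.0, 0.001, -1.0]]
ft_force: [-0.6, 0.8, 5.3]
gripper_width: 0.0124
grip_force: 41.5
```

```bash
python3 -c "from h import *;where()"
```

```text
leaf x 3.010402643698445 y -0.2099443078502777 ztip 45.751935258172395 F [-0.56  0.8   5.32] 9.15
```

Emit:
drive_effector --deltas '[{"pos": [0, 0, 0.0003], "aperture": 0.005}, {"pos": [0, 0, 0.0005], "aperture": 0.005}, {"pos": [0, 0, 0.0005], "aperture": 0.005}, {"pos": [0, 0, 0.0005], "aperture": 0.005}]'

```text
time_s: 9.48
eef_pos: [0.5467, -0.1491, 0.0752]
eef_rot: [[-0.183, 0.983, 0.001], [0.983, 0.183, -0.0], [-0.0, 0.001, -1.0]]
ft_force: [-2.4, 2.0, 8.3]
gripper_width: 0.0124
grip_force: 41.9
```

```bash
python3 -c "from h import *;where()"
```

```text
leaf x 2.979755359493105 y -0.10356047678017583 ztip 45.68874368180954 F [-2.42  2.04  8.31] 9.4833
```

To row units: -0.0008 m is -0.0011, 0.0004 m is 0.0005.

Emit:
drive_effector --deltas '[{"pos": [0, 0, -0.0011], "aperture": 0.005}, {"pos": [0.0005, 0, -0.0011], "aperture": 0.005}, {"pos": [0.0011, 0, -0.0011], "aperture": 0.005}, {"pos": [0.0011, 0, -0.0011], "aperture": 0.005}, {"pos": [0.0011, 0, -0.0011], "aperture": 0.005}]'

```text
time_s: 9.9
eef_pos: [0.5464, -0.1487, 0.0753]
eef_rot: [[-0.183, 0.983, 0.0], [0.983, 0.183, -0.001], [-0.001, 0.0, -1.0]]
ft_force: [0.4, -1.9, 2.8]
gripper_width: 0.0121
grip_force: 41.3
```

```bash
python3 -c "from h import *;where()"
```

```text
leaf x 3.4362649056814374 y -0.3139065458710406 ztip 45.77936740151617 F [ 0.39 -1.89  2.83] 9.9
```

Emit:
drive_effector --deltas '[{"pos": [-0.0011, 0, 0], "aperture": 0.005}, {"pos": [-0.0021, 0, 0], "aperture": 0.005}, {"pos": [-0.0021, 0, 0], "aperture": 0.005}, {"pos": [-0.0021, 0, 0], "aperture": 0.005}]'

```text
time_s: 10.23
eef_pos: [0.5464, -0.1492, 0.0753]
eef_rot: [[-0.183, 0.983, 0.0], [0.983, 0.183, 0.001], [0.001, 0.0, -1.0]]
ft_force: [-1.1, 1.9, 4.1]
gripper_width: 0.0129
grip_force: 41.5
```

```bash
python3 -c "from h import *;where()"
```

```text
leaf x 2.8998063526351845 y -0.34960334063212317 ztip 45.76010584585824 F [-1.07  1.88  4.09] 10.2333
```

To row units: -0.001 m is -0.0013, 0.0008 m is 0.0011.

Emit:
drive_effector --deltas '[{"pos": [0.0011, 0, -0.0013], "aperture": 0.005}, {"pos": [0.0011, 0, -0.0013], "aperture": 0.005}, {"pos": [0.0011, 0, -0.0013], "aperture": 0.005}, {"pos": [0.0011, 0, -0.0013], "aperture": 0.005}]'

```text
time_s: 10.57
eef_pos: [0.5459, -0.1489, 0.0757]
eef_rot: [[-0.183, 0.983, -0.001], [0.983, 0.183, 0.0], [0.0, -0.001, -1.0]]
ft_force: [-0.0, -0.1, -1.7]
gripper_width: 0.0124
grip_force: 40.8
```

```bash
python3 -c "from h import *;where()"
```

```text
leaf x 3.2589219456488263 y -0.7769510997429637 ztip 46.1897582696959 F [-0.01 -0.14 -1.66] 10.5667
```

Emit:
drive_effector --deltas '[{"pos": [0.0011, 0, 0], "aperture": 0.005}, {"pos": [0.0021, 0, 0], "aperture": 0.005}, {"pos": [0.0021, 0, 0], "aperture": 0.005}, {"pos": [0.0021, 0, 0], "aperture": 0.005}]'

```text
time_s: 10.9
eef_pos: [0.5459, -0.1479, 0.0761]
eef_rot: [[-0.183, 0.983, -0.0], [0.983, 0.183, -0.001], [-0.001, -0.0, -1.0]]
ft_force: [0.3, -2.6, -2.2]
gripper_width: 0.0126
grip_force: 40.7
```

```bash
python3 -c "from h import *;where()"
```

```text
leaf x 4.273175447178663 y -0.618035585682411 ztip 46.58268560903742 F [ 0.26 -2.64 -2.17] 10.9
```

Emit:
drive_effector --deltas '[{"pos": [-0.0021, 0, 0], "aperture": 0.005}, {"pos": [-0.0043, 0, 0], "aperture": 0.005}, {"pos": [-0.0043, 0, 0], "aperture": 0.005}, {"pos": [-0.0043, 0, 0], "aperture": 0.005}]'

```text
time_s: 11.23
eef_pos: [0.5465, -0.1502, 0.0762]
eef_rot: [[-0.183, 0.983, -0.0], [0.983, 0.183, 0.001], [0.001, 0.0, -1.0]]
ft_force: [-0.7, 1.1, -0.8]
gripper_width: 0.0126
grip_force: 40.8
```

```bash
python3 -c "from h import *;where()"
```

```text
leaf x 1.9256789145372708 y -0.45800489555002727 ztip 46.65993155039702 F [-0.66  1.09 -0.84] 11.2333
```

Walls are felt on both sides, at x≈1.9 and x≈4.3 mm, so the teeth are in the groove. I centre the leaf and press.

To row units: 0.0015 m is 0.002, 0.0014 m is 0.0019.

Emit:
drive_effector --deltas '[{"pos": [0.002, 0, 0], "aperture": 0.005}, {"pos": [0.002, 0, 0.0007], "aperture": 0.005}, {"pos": [0.002, 0, 0.0013], "aperture": 0.005}, {"pos": [0.002, 0, 0.0019], "aperture": 0.005}, {"pos": [0.002, 0, 0.0019], "aperture": 0.005}, {"pos": [0.002, 0, 0.0019], "aperture": 0.005}]'

```text
time_s: 11.73
eef_pos: [0.5465, -0.1491, 0.0752]
eef_rot: [[-0.183, 0.983, 0.001], [0.983, 0.183, -0.0], [-0.0, 0.001, -1.0]]
ft_force: [-0.9, 1.4, 4.7]
gripper_width: 0.0127
grip_force: 41.5
```

```bash
python3 -c "from h import *;where()"
```

```text
leaf x 3.0405924799970663 y -0.23685828221784866 ztip 45.742189914345644 F [-0.91  1.37  4.73] 11.7333
```

To row units: 0.0003 m is 0.0004.

Emit:
drive_effector --deltas '[{"pos": [0, 0, 0.0004], "aperture": 0.005}, {"pos": [0, 0, 0.0004], "aperture": 0.005}, {"pos": [0, 0, 0.0004], "aperture": 0.005}, {"pos": [0, 0, 0.0004], "aperture": 0.005}, {"pos": [0, 0, 0.0004], "aperture": 0.005}]'

```text
time_s: 12.15
eef_pos: [0.5466, -0.1491, 0.0752]
eef_rot: [[-0.183, 0.983, 0.001], [0.983, 0.183, -0.0], [-0.0, 0.001, -1.0]]
ft_force: [-1.9, 1.7, 7.0]
gripper_width: 0.0128
grip_force: 41.7
```

Emit:
drive_effector --deltas '[{"aperture": 0.005}, {"aperture": 0.005}, {"aperture": 0.005}, {"aperture": 0.005}, {"aperture": 0.005}, {"aperture": 0.005}]'

```text
time_s: 12.65
eef_pos: [0.5466, -0.1491, 0.0752]
eef_rot: [[-0.183, 0.983, 0.001], [0.983, 0.183, -0.0], [-0.0, 0.001, -1.0]]
ft_force: [-1.8, 2.0, 6.7]
gripper_width: 0.0127
grip_force: 41.7
```

```bash
python3 -c "from h import *;where()"
```

```text
leaf x 2.9956905307551756 y -0.1321978736322088 ztip 45.71396409372752 F [-1.77  1.97  6.75] 12.65
```

To row units: -0.0006 m is -0.0008.

Emit:
drive_effector --deltas '[{"pos": [0, 0, -0.0008], "aperture": 0.005}, {"pos": [0, 0, -0.0008], "aperture": 0.005}, {"pos": [0, 0, -0.0008], "aperture": 0.02}, {"pos": [0, 0, -0.0008], "aperture": 0.03}, {"pos": [0, 0, -0.0008], "aperture": 0.045}, {"pos": [0, 0, -0.0008], "aperture": 0.045}, {"pos": [0, 0, -0.0008], "aperture": 0.045}, {"pos": [0, 0, -0.0008], "aperture": 0.045}]' --clamp_n 20

```text
time_s: 13.32
eef_pos: [0.5463, -0.1491, 0.075]
eef_rot: [[-0.183, 0.983, -0.0], [0.983, 0.183, 0.0], [0.0, -0.0, -1.0]]
ft_force: [0.6, -0.9, 0.2]
gripper_width: 0.0451
grip_force: 0.0
```

Emit:
drive_effector --deltas '[{"pos": [0, 0, -0.0133], "aperture": 0.045}, {"pos": [0, 0, -0.04], "aperture": 0.045}, {"pos": [0, 0, -0.08], "aperture": 0.045}, {"pos": [0, 0, -0.1333], "aperture": 0.045}, {"pos": [-0.04, 0, -0.16], "aperture": 0.045}, {"pos": [-0.08, 0, -0.16], "aperture": 0.045}, {"pos": [-0.08, 0, -0.16], "aperture": 0.045}, {"pos": [-0.08, 0, -0.16], "aperture": 0.045}, {"pos": [-0.08, 0, -0.16], "aperture": 0.045}]'

```text
time_s: 14.07
eef_pos: [0.5567, -0.2077, 0.195]
eef_rot: [[-0.183, 0.983, -0.001], [0.983, 0.183, 0.001], [0.001, -0.001, -1.0]]
ft_force: [0.6, 0.5, -1.3]
gripper_width: 0.0449
grip_force: 0.0
```

```bash
python3 - <<'E'
from h import *
c=env.calibration("wrist");p,d=env.snapshot("wrist")
cv2.imwrite("pics/w4.png",p)
q,ds=env.snapshot("side");cv2.imwrite("pics/s4.png",cv2.resize(q[190:300,210:330],None,fx=4,fy=4))
m=np.zeros(d.shape,bool);m[:,150:370]=True
P=cloud(c,d,m);e=P[:,:2]-C;X=e@ux*1e3;Y=e@uy*1e3;Z=P[:,2]*1e3
for lo,hi in((-60,-24),(24,60)):
    k=(X>lo)&(X<hi)&(abs(Y)<8)&(Z>68)&(abs(abs(X)-50)>5); print(k.sum(),[np.percentile(v[k],[2,50,98]).round(1) for v in(X,Y,Z)] if k.any() else 0)
k=(abs(Y)<25)&(Z>95)&(Z<115)&(abs(X)<40); print(k.sum(),[np.percentile(v[k],[2,50,98]).round(1) for v in(X,Y,Z)])
E
```

```text
2162 [array([-45. , -43.7, -29.4]), array([-7.7, -0.1,  7.7]), array([ 76.4, 295.4, 300. ])]
249 [array([24.5, 37.3, 59.6]), array([-4.3, -1.2,  1.2]), array([ 75.8,  77.2, 101.5])]
1036 [array([-17.7,   3.9,  23.7]), array([-8.4, -2. ,  5. ]), array([100.5, 103.2, 104.8])]
```

View pics/w4.png

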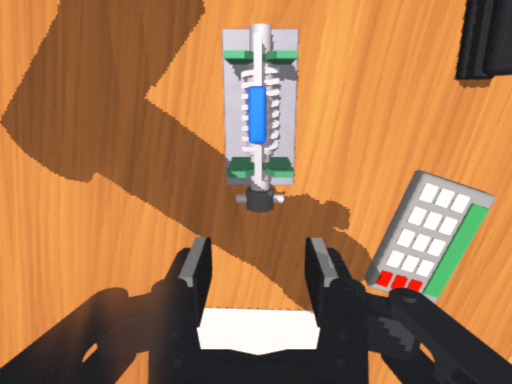

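View pics/s4.png

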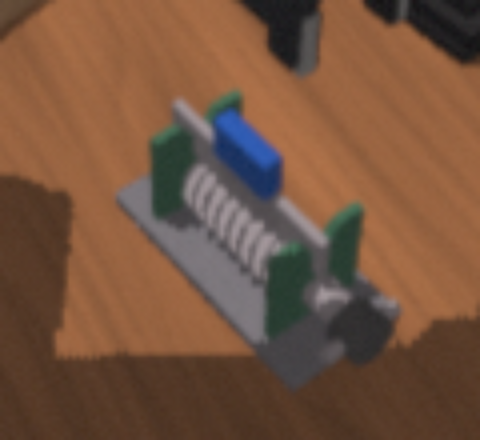

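Both pictures show the leaf standing through both notches with the gripper clear of it. In the wrist view the handle is at (258,114). Depth puts the handle top at 103.2 mm (103 expected) and the blade top at 77.2 mm (76.5 expected), so it is fully home.

```bash
python3 -c "
from rig import env
print(env.finish_job())"
```

```text
the job is handed in; nothing more can be done
None
```

The blue 10 mm leaf stands seated in the screw thread, pressed at about 7–8.5 N for nearly a second and then let go. The job was handed in at about 14 s, and no verdict came back.

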